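# Slide a baking cup over the lip of its cooling stand, home against the sprung stop

### The job

Park the loose dark baking cup on the cooling stand: push it along the wooden board into line with the stand, up the ramp and over the lip, then on along the deck until it has pressed the sprung rubber bumper at the back fully in. Keep the cup sliding and upright rather than lifting it, be gentle against the bumper rather than ramming it, then let go and leave the cup there. Leave everything else round about where it stands.

Things in the scene. Friction and masses are not known exactly. Their poses are not given: they have to be found in the camera images.
- cup_mid (a point): Middle of the loose baking cup (on its axis, 50 mm above its underside): dark blue steel, brown puffed crust, round, 128 mm across, wall upright to 84 mm above the underside, 101 mm high in all, 0.5 to 0.75 kg, any yaw. It stands on the wooden board. Too wide to grasp: push its wall about half-way up (fingers held lower bring a gripper's body down on the rim), best with two fingers apart.
- prep_board: Fixed flat wooden board on the table, 480 x 440 mm, 30 mm thick; origin under its centre. The stand and the cup are both on top of it.
- stand: Fixed aluminium cooling stand, 160 mm wide, screwed down. Origin: on the board, on the stand's middle line, 10 mm in from the ramp's toe. Its x axis points level in the direction in which the cup goes in, y to the left of that, z up. The ramp rises evenly from its toe at x = -10 mm to 8 mm high at x = 55 mm.
- lip (a point): Middle of the lip, on top: 8 mm above the board, x = 60 mm in the stand's frame. It is 10 mm broad (x = 55 to 65 mm) and drops 4 mm to the deck behind; the cup's axis must pass x = 129 mm to stand wholly behind it. The cup tilts as it climbs, its wall drags the fingers upward, and the push rises from 2 to 6 N on the level to some 20 N.
- deck (a point): On the deck's surface at its middle (x = 170 mm in the stand's frame), 4 mm above the board; the deck runs from the lip to x = 284 mm. Steel guide wires along both sides, tops 30 mm above the board, leave 138 mm between them from x = 35 mm on and flare to 176 mm at x = -12 mm.
- stop_axis (a point): Point above the deck's middle (x = 170 mm in the stand's frame), on the bumper's line of travel, 40 mm above the board. The bumper, a black rubber disc 40 mm across, can be pressed back 6 mm, to a hard end felt as a clear rise of the push. Its spring gives 1.2 N fully in, less than the friction under the cup, so the cup stays where it is left.
- stop_bracket: Fixed grey plate at the stand's back, 110 mm wide, 50 mm high; its front is at x = 269 mm of the stand. Origin at point deck, axes as the stand's. Its rod holds the bumper, 40 mm above the board, and is clamped at another, unreported length each time: the cup's axis ends somewhere in x = 141 to 182 mm of the stand; feel where. More than 13 N on bumper, rod or plate is ramming.
- timer: Bystander: cream dial timer, 61 mm across, 43 mm high; origin under its centre.
- spice_jar: Bystander: glass spice jar with a red cap, 45 mm across, 106 mm high; origin under its centre.
- salt: Bystander: salt shaker with a grey top, 44 mm across, 90 mm high; origin under its centre.
- pot: Bystander: white yoghurt pot, 72 mm across, 71 mm high; origin under its centre.
- tin: Bystander: small food tin, 57 mm across, 72 mm high; origin under its centre.
- tape: Bystander: roll of masking tape lying flat, 96 mm across, 25 mm high; origin under its centre.

How it is judged:
By the outcome, as a careful person would: the job done as asked, in the order asked, and still so for the second after the job is handed in, with the robot touching nothing.
It also fails if it takes over 72 s, if anything falls off the work surface, if the arm or the gripper's body presses on something with over 40 N, if the wrist force passes 120 N, or if a joint passes its speed limit or range.

### The arm

A 6-joint arm with a two-finger parallel gripper is mounted at the origin on a cart in front of the work surface, level with it; the furniture and walls round the work are solid. World frame = base frame: x ahead of the robot, y to its left, z up, the work surface at z = 0. Lengths are in m, angles in rad, forces in N, time in s.
With the tool pointing down it reaches from about 0.325 to 0.75 m from the base axis. Payload 7.6 kg.
Tool frame: the origin (TCP) lies midway between the tips of the shut fingers; the grasp point (between the pads) lies robot.tcp_to_grasp behind it (robot.tcp_to_grasp is the distance from the TCP to the grasp point, in m); z points along the fingers, y is the line along which they close (so a half turn about z gives the same grasp; the last joint's range is limited). The gripper opens to 85 mm and grips with 20 to 120 N. Pads are 22 mm wide; open, the fingers measure 114 mm over their backs; the gripper's body (76 mm by 85 mm) begins 54 mm behind the grasp point. The pads swing forward as they close: fully open they stand 13 mm farther back than shut.
Start: joints at [-1.349, 0.052, 1.401, -0, 1.689, -0.07], TCP at [0.151, -0.503, 0.231] pointing down, gripper open.
Joint ranges: [-2.9, 2.9], [-0.91, 2.17], [0.12, 2.37], [-1.06, 4.2], [0.26, 2.73], [-2.93, 2.93]. Speed limits (rad/s): [2.57, 2.57, 3.01, 3.14, 3.14, 3.14].

### API

Orientations are given as [roll, pitch, yaw] about the fixed x, y, z axes, in that order (R = Rz(yaw) Ry(pitch) Rx(roll)).
In Python, from rig import robot gives the robot as it stands.
- The arm moves only by the tool play_rows, never from a script. Its argument "deltas" is one flat list of numbers, 5 for each row, row after row: the opening, from 0 (shut) to 1 (fully open), then the shift along the tool's x, y, z in mm, then the turn about the tool's z in degrees. In form: [jaw, tx, ty, tz, roll, jaw, tx, ty, tz, roll, ...]. A call has exactly 5 rows; each row shifts and turns the commanded pose from where the row before left it, along the tool's axes as they then stand; what a row does not reach is not made up. A row lasts 1/10 s, in which the tool goes at most 50 mm and 8.59 degrees, less where a joint would pass 70% of its speed; a pose out of reach is approached as far as the arm can. A call is refused whole if a number of a shift passes 50 or a number of a turn 8.59, either way. A call with a gripper value outside its range is refused whole. The fingers move at their own pace and stop on an object; the grip force is fixed at half the most. Time passes only in rows, so rows that do not move let the fingers close, or fill a call up. It gives the time, the measured TCP pose, the force, the opening and the grip force at its end, in the units of the state.
- robot.observe(): the state, without advancing time (a new reading comes with each control period).
- robot.get_image(name): name is "scene" or "side" or "wrist"; returns a dict with "color" (400x640x3 uint8, red, green, blue), "z_map" (400x640 float32, m along the optical axis (not along the pixel's ray), 0 where there is no reading), "K" (3x3 intrinsics, pixels), "k1" (the pictures are not rectified: a ray, as slopes to the right and down, at radius r is drawn at 1 + k1 r^2 times it, then the intrinsics apply), "position" and "attitude" of the camera in the world. Camera axes: x right, y down, z forward; pixel columns grow to the right and rows downward; lengths in m; the calibration is good to about 2 mm. A picture is of the moment at which its call begins.
- robot.job_done(): hands the job in; it is judged then, once.
Trained networks look in the newest picture that a camera, given by its name, has taken for a name from the list of things; names that differ only in an ending like _2 or _b are one class to them, and where a whole thing is asked for, a point or a joint stands for the part that bears it (a point fixed in the world has none). Each returns a list of dicts, best first, with "p" (0 to 1); they miss things now and then, are a little off and sometimes report something else, mostly with a low value. They report only what shows in the picture. A call takes as long as a camera call.
- robot.recognise(camera, name): "centre" ([x, y, z] in m, in world coordinates, good to about 4 mm: the middle of the surface that is visible of it).
- robot.cut_out(camera, name): "pixels" (400x640 bool, what is visible of it).
- robot.mark_of(camera, name): "centre" ([x, y, z] in m, in world coordinates, good to about 4 mm: a listed point, or the origin of a listed thing).
The state is a dict: "time": time; "joints": joint angles; "dq": joint speeds; "joint_torque": joint torques, N m; "eef_pos": TCP position; "eef_rot": TCP orientation; "contact_force": force on the tool from outside, world axes, zero at the start; "wrist_torque": the same for the moment, N m; "width": finger opening in m; "grip_force": force on a finger pad.
Only numpy, scipy, OpenCV 4.12 (cv2) and the standard library are available. Lean on these libraries where they do the work, as an engineer would, in place of code of your own. Each camera call takes 0.05 s, during which the arm holds its last target. There are 200 camera calls.

## Working session

There is one attempt and no reset: what is moved stays moved. The work goes in short steps, Python scripts to look and compute and a tool call to move; the robot and the scene stay as the last step left them, time stands still between calls to the robot, and variables do not carry over. Pictures are saved under pics/ and viewed, at most 10 in all, crops included, and the job is handed in when it is done.

Besides the shell and the picture viewer there is one more tool, called after ">>>" as a command line: name --argument value ..., lists and objects as JSON in quotes. play_rows: Moves the arm, as the interface text tells. Its arguments: {"type":"object","properties":{"deltas":{"type":"array"}},"required":["deltas"]}

```bash
mkdir -p pics; ls
cat > h.py <<'E'
import numpy as np, cv2
from rig import robot
np.set_printoptions(precision=4,suppress=True)
def save(c,n):
    im=robot.get_image(c); cv2.imwrite(f'pics/{n}.png',im['color'][:,:,::-1]); return im
E
python3 - <<'E'
from h import *
s=robot.observe(); print(s['eef_pos'],s['eef_rot'],s['contact_force'],s['width'],robot.tcp_to_grasp,s['time'])
a=save('scene','scene0');b=save('side','side0')
cv2.imwrite('pics/both0.png',cv2.resize(np.vstack([a['color'],b['color']])[:,:,::-1],(480,600)))
for n,c in (('s',a),('d',b)): print(n,c['position'],c['attitude'])
for cam in('scene','side'):
    for n in('cup_mid','prep_board','stand','lip','deck','stop_axis','stop_bracket','timer','spice_jar','salt','pot','tin','tape'):
        r=robot.mark_of(cam,n)
        print(cam,n,[(np.round(q['centre'],4).tolist(),round(q['p'],2)) for q in r[:2]])
E
```

```text
pics
[ 0.151  -0.5025  0.2305] [-3.14   -0.0001  0.2918] [-0.111  -0.3855 -0.4274] 0.08520997703830857 0.0187 0.0
s [-0.0956  0.8437  1.2306] [-2.4576  0.0139 -2.4414]
d [0.5398 1.3768 0.962 ] [-2.1733 -0.0083  3.1116]
scene cup_mid [([0.3745, 0.2343, 0.0808], 0.6)]
scene prep_board [([0.5343, 0.2831, 0.0017], 0.82), ([0.3675, -0.0793, 0.0052], 0.16)]
scene stand [([0.4753, 0.2278, 0.0301], 0.6)]
scene lip [([0.533, 0.2485, 0.0369], 0.84)]
scene deck [([0.6402, 0.275, 0.032], 0.77)]
scene stop_axis [([0.378, 0.2353, 0.077], 0.49)]
scene stop_bracket []
scene timer [([0.3654, -0.0809, 0.0077], 0.75)]
scene spice_jar [([0.3686, -0.1624, 0.0053], 0.78)]
scene salt []
scene pot [([0.4613, 0.5634, 0.002], 0.95)]
scene tin [([0.555, 0.551, 0.0017], 0.87)]
scene tape [([0.3728, -0.2941, 0.0063], 0.66)]
side cup_mid [([0.4761, 0.231, 0.0312], 0.68)]
side prep_board [([0.5375, 0.2808, 0.0007], 0.92)]
side stand [([0.4797, 0.2332, 0.0329], 0.93), ([0.3718, -0.1544, 0.0024], 0.74)]
side lip [([0.5362, 0.2455, 0.0386], 0.64)]
side deck [([0.64, 0.2765, 0.0359], 0.92)]
side stop_axis []
side stop_bracket []
side timer [([0.3624, -0.0834, 0.0088], 0.58)]
side spice_jar [([0.3704, -0.1554, 0.0038], 0.62)]
side salt [([0.388, 0.5719, 0.0018], 0.79)]
side pot [([0.4587, 0.5614, -0.0022], 0.97)]
side tin [([0.5484, 0.5543, 0.0008], 0.82)]
side tape [([0.3697, -0.2945, 0.0051], 0.51)]
```

View pics/scene0.png

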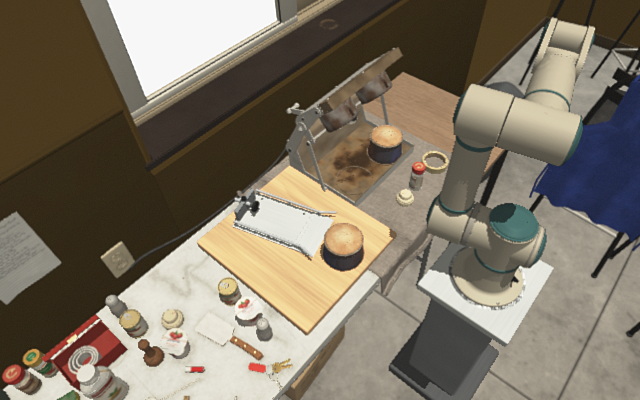

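View pics/side0.png

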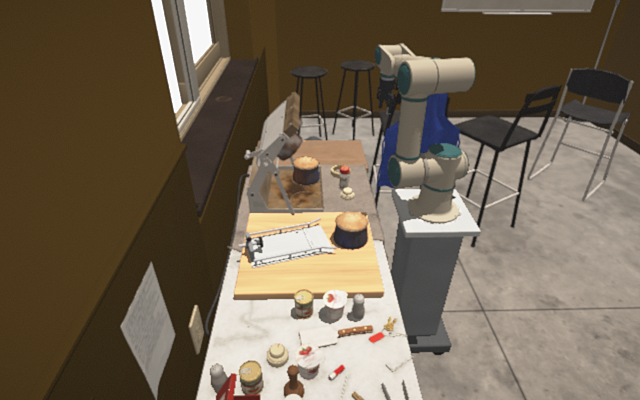

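The scene shows the cup at about (343,245) px on the board, with the stand behind and left of it (about 285,220 px) and its bumper bracket at about (245,205). The side view agrees: cup at (350,230), stand at (290,243). A second cup on the griddle is only a decoy. Next I'll refine the cup axis and check that the path is clear.

```bash
cat >> h.py <<'E'
from scipy.spatial.transform import Rotation as Ro
from scipy.optimize import least_squares
def world(im):
    z=im['z_map']; K=im['K']; v,u=np.mgrid[:400,:640]
    d=np.stack([(u-K[0,2])/K[0,0],(v-K[1,2])/K[1,1]],-1); s=d.copy()
    for _ in range(8): s=d/(1+im['k1']*(s**2).sum(-1,keepdims=True))
    P=np.concatenate([s*z[...,None],z[...,None]],-1)
    return P@Ro.from_euler('xyz',im['attitude']).as_matrix().T+np.array(im['position'])
def cup(im,c0):
    P=world(im)[im['z_map']>0]; P=P[np.hypot(*(P[:,:2]-c0).T)<0.085]
    W=P[(P[:,2]>.045)&(P[:,2]<.11)]; W=W[np.abs(np.hypot(*(W[:,:2]-c0).T)-.064)<.012]
    f=least_squares(lambda c:np.hypot(*(W[:,:2]-c).T)-.064,c0,loss='soft_l1',f_scale=.002)
    T=P[P[:,2]>.118]; return f.x,len(W),T[:,:2].mean(0),P[:,2].max()
E
python3 - <<'E'
from h import *
for c in('scene','side'):
    im=robot.get_image(c); print(c,cup(im,np.array([.375,.234])))
    P=world(im)[im['z_map']>0]
    for y in np.arange(-.55,.5,.1):
        row=[]
        for x in np.arange(.1,.9,.1):
            m=P[(abs(P[:,0]-x)<.05)&(abs(P[:,1]-y)<.05)]; row.append(round(float(m[:,2].max()),2) if len(m) else None)
        print(round(y,2),row)
    B=P[(abs(P[:,0]-.45)<.06)&(abs(P[:,1]-.40)<.05)]; print('board z',np.median(B[:,2]))
    for n in('stand','cup_mid'):
        r=robot.cut_out(c,n)
        for q in r[:2]:
            M=world(im)[q['pixels']]; print(n,q['p'],len(M),M.mean(0),M.min(0),M.max(0))
E
```

```text
scene (array([0.3834, 0.2327]), 505, array([0.3774, 0.2426]), np.float64(0.13824496758599136))
-0.55 [0.56, 0.56, -0.02, -0.02, -0.02, -0.02, -0.02, 0.38]
-0.45 [0.56, 0.56, -0.55, -0.02, -0.02, -0.02, -0.02, 0.37]
-0.35 [0.56, 0.55, 0.04, 0.04, 0.04, 0.19, 0.35, 0.38]
-0.25 [0.58, 0.54, 0.03, 0.04, 0.14, 0.41, 0.35, 0.38]
-0.15 [0.6, -0.78, 0.1, 0.12, 0.13, 0.41, 0.35, 0.38]
-0.05 [0.62, 0.62, 0.05, 0.05, 0.05, 0.41, 0.35, 0.38]
0.05 [0.62, 0.62, 0.04, 0.04, 0.05, 0.41, 0.35, 0.38]
0.15 [0.23, 0.24, 0.12, 0.13, 0.07, 0.07, 0.04, 0.38]
0.25 [-0.78, 0.01, 0.13, 0.14, 0.04, 0.06, 0.09, 0.38]
0.35 [-0.8, -0.79, 0.04, 0.07, 0.07, 0.07, 0.1, 0.38]
0.45 [None, None, 0.04, 0.04, 0.04, 0.04, 0.04, 0.7]
board z 0.02958202019146494
stand 0.67 493 [0.5426 0.5612 0.0609] [-0.0956  0.5278  0.0039] [0.5819 0.8437 1.2306]
stand 0.66 4135 [0.6079 0.2748 0.0486] [-0.0956  0.1389 -0.0022] [0.8253 0.8437 1.2306]
cup_mid 0.78 1652 [0.3661 0.2554 0.1056] [-0.0956  0.1306  0.0275] [0.4387 0.8437 1.2306]
cup_mid 0.37 4005 [0.6074 0.2757 0.0491] [-0.0956  0.1389  0.0041] [0.8038 0.8437 1.2306]
side (array([
[... 274 characters left out ...]
 0.03, 0.04, 0.14, 0.41, 0.35, 0.38]
-0.15 [0.6, 0.01, 0.12, 0.12, 0.14, 0.42, 0.35, 0.38]
-0.05 [0.62, 0.61, 0.06, 0.06, 0.05, 0.41, 0.35, 0.38]
0.05 [0.62, 0.62, 0.04, 0.04, 0.05, 0.42, 0.35, 0.38]
0.15 [0.22, 0.25, 0.12, 0.13, 0.07, 0.07, 0.04, 0.38]
0.25 [None, 0.01, 0.13, 0.14, 0.04, 0.07, 0.09, 0.38]
0.35 [None, None, 0.04, 0.06, 0.07, 0.07, 0.1, 0.38]
0.45 [None, None, 0.04, 0.04, 0.04, 0.04, 0.04, 0.85]
board z 0.03225795570784107
stand 0.69 2600 [0.6069 0.278  0.0475] [0.4409 0.0994 0.028 ] [0.772  1.3768 0.962 ]
cup_mid 0.91 1118 [0.3818 0.2692 0.1   ] [0.3179 0.0277 0.0111] [0.5398 1.3768 0.962 ]
cup_mid 0.18 450 [0.5512 0.5673 0.0547] [0.5261 0.5234 0.0041] [0.5785 1.3768 0.962 ]
```

```bash
cat >> h.py <<'E'
def rows(way,jaw=1,pose=None,vmax=48,q=1):
    """way: list of (x,y,z,yawdeg[,mm per row]); prints rounded rows, 5 per call"""
    s=robot.observe()
    if pose is None: pose=[*s['eef_pos'],np.degrees(s['eef_rot'][2])]
    p=np.array(pose,float); out=[]
    for w in way:
        v=w[4] if len(w)>4 else vmax; t=np.array(w[:4],float)
        dy=(t[3]-p[3]+180)%360-180
        n=int(max(1,np.ceil(np.linalg.norm(t[:3]-p[:3])*1000/v-.1),np.ceil(abs(dy)/8.5-.02)))
        a=p.copy()
        for i in range(1,n+1):
            g=a+(np.append(t[:3]-a[:3],dy))*i/n
            c,sn=np.cos(np.radians(p[3])),np.sin(np.radians(p[3])); d=(g[:3]-p[:3])*1000
            l=np.round(np.array([c*d[0]+sn*d[1],sn*d[0]-c*d[1],-d[2]])/q)*q
            r=np.round(p[3]-g[3],1); l=np.clip(l,-50,50); r=np.clip(r,-8.5,8.5)
            out.append([jaw,*[float(x) for x in l],float(r)])
            p[:3]+=np.array([c*l[0]+sn*l[1],sn*l[0]-c*l[1],-l[2]])/1000; p[3]-=r
    while len(out)%5: out.append([jaw,0,0,0,0])
    for i in range(0,len(out),5): print([f'{x:g}' for r in out[i:i+5] for x in r].__str__().replace("'",''))
    print('end',p)
E
python3 - <<'E'
from h import *
w=[]
for i in range(1,21):
    f=i/20; th=np.radians(-73.3+114.5*f); r=.40+(.525-.40)*max(0,1-f*3)+.03*max(0,f*2-1)
    w.append((r*np.cos(th),r*np.sin(th),.231,16.7+118.8*f,60))
rows(w)
E
```

```text
[1, 50, -21, 0, -5.9, 1, 49, -21, 0, -6, 1, 47, -21, 0, -5.9, 1, 45, -20, 0, -5.9, 1, 43, -21, 0, -6]
[1, 42, -20, 0, -5.9, 1, 40, -13, 0, -6, 1, 40, -1, 0, -5.9, 1, 40, -1, 0, -5.9, 1, 40, -1, 0, -6]
[1, 40, 3, 0, -5.9, 1, 41, 3, 0, -6, 1, 40, 2, 0, -5.9, 1, 41, 3, 0, -5.9, 1, 42, 3, 0, -6]
[1, 41, 4, 0, -5.9, 1, 42, 3, 0, -6, 1, 42, 4, 0, -5.9, 1, 43, 3, 0, -5.9, 1, 42, 4, 0, -6]
end [  0.3235   0.2828   0.2313 135.5192]
```

>>> play_rows --deltas '[1,50,-21,0,-5.9,1,49,-21,0,-6,1,47,-21,0,-5.9,1,45,-20,0,-5.9,1,43,-21,0,-6]'

```text
time: 2.2
eef_pos: [0.3006, -0.3078, 0.2313]
eef_rot: [3.141, -0.0, 0.815]
contact_force: [1.0, -0.6, 0.5]
width: 0.0853
grip_force: 0.0
```

>>> play_rows --deltas '[1,42,-20,0,-5.9,1,40,-13,0,-6,1,40,-1,0,-5.9,1,40,-1,0,-5.9,1,40,-1,0,-6]'

```text
time: 2.7
eef_pos: [0.3781, -0.1152, 0.2315]
eef_rot: [3.141, 0.0, 1.333]
contact_force: [0.6, -0.2, 0.1]
width: 0.0854
grip_force: 0.0
```

>>> play_rows --deltas '[1,40,3,0,-5.9,1,41,3,0,-6,1,40,2,0,-5.9,1,41,3,0,-5.9,1,42,3,0,-6]'

```text
time: 3.2
eef_pos: [0.398, 0.0861, 0.2314]
eef_rot: [3.141, 0.0, 1.851]
contact_force: [1.0, -0.0, -0.2]
width: 0.0854
grip_force: 0.0
```

>>> play_rows --deltas '[1,41,4,0,-5.9,1,42,3,0,-6,1,42,4,0,-5.9,1,43,3,0,-5.9,1,42,4,0,-6]'

```text
time: 3.7
eef_pos: [0.3161, 0.2781, 0.2313]
eef_rot: [3.141, 0.0, 2.37]
contact_force: [0.6, -0.9, -0.4]
width: 0.0854
grip_force: 0.0
```

Run:
```python
from h import *
im=save('wrist','w1'); s=robot.observe(); print(s['time'],s['eef_pos'],np.degrees(s['eef_rot']),s['contact_force'])
print(cup(im,np.array([.379,.232])))
for c in('wrist','scene','side'):
  for n in('stand','lip','deck','cup_mid','stop_axis','stop_bracket'):
    print(c,n,[(np.round(q['centre'],4).tolist(),round(q['p'],2)) for q in robot.mark_of(c,n)[:2]])
```

```text
3.75 [0.3129 0.2818 0.2314] [179.9585  -0.1755 136.3564] [-2.0425  2.4251 -0.1267]
(array([0.3832, 0.2331]), 2568, array([0.3714, 0.2475]), np.float64(0.3015537951059385))
wrist stand [([0.4763, 0.2335, 0.0308], 0.6)]
wrist lip [([0.5318, 0.2455, 0.0376], 0.72)]
wrist deck []
wrist cup_mid [([0.3679, -0.1629, 0.003], 0.55)]
wrist stop_axis []
wrist stop_bracket []
scene stand [([0.4743, 0.229, 0.0327], 0.9)]
scene lip [([0.5309, 0.2498, 0.0386], 0.88)]
scene deck [([0.6403, 0.2748, 0.0312], 0.59)]
scene cup_mid [([0.379, 0.2355, 0.0824], 0.87)]
scene stop_axis []
scene stop_bracket []
side stand [([0.4773, 0.2276, 0.0305], 0.73)]
side lip [([0.5366, 0.2464, 0.0356], 0.91)]
side deck [([0.6394, 0.2776, 0.0382], 0.93), ([0.3701, -0.1564, 0.005], 0.38)]
side cup_mid [([0.38, 0.2393, 0.0814], 0.87)]
side stop_axis []
side stop_bracket []
```

View pics/w1.png

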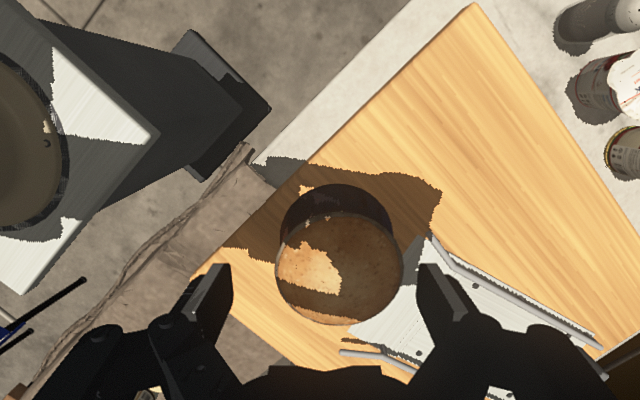

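The wrist view shows the cup at about (340,255) px between the fingers, with the stand's mouth at about (400,320) px. In the stand's frame the cup axis is about 29 mm left of the middle line and 90 mm before the origin. I'll push it sideways first.

```bash
cat >> h.py <<'E'
O=np.array([.4765,.2300]); A=15.7; u=np.array([np.cos(np.radians(A)),np.sin(np.radians(A))]); nn=np.array([-u[1],u[0]])
def S(a,l): return O+u*a+nn*l           # stand -> world
def inS(p): p=np.array(p)[:2]-O; return np.array([p@u,p@nn])*1000
E
python3 - <<'E'
from h import *
d=np.radians(A-70); d=np.array([np.cos(d),np.sin(d)]); c=np.array([.382,.234]); print(inS(c))
g=S(-.079,0)-.059*d; a=c-.082*d
s=robot.observe(); print(s['eef_pos'])
rows([(*a,.15,A+110),(*a,.068,A+110,20),(*a,.068,A+110),(*g,.068,A+110,6)])
E
```

```text
[-89.892   29.4225]
[0.3171 0.2766 0.2313]
[1, 2, 15, 41, 4.9, 1, 4, 14, 40, 4.9, 1, -0, -0, 16, 0, 1, -0, -0, 17, 0, 1, -0, -0, 16, 0]
[1, -0, -0, 17, 0, 1, -0, -0, 16, 0, 1, -0, -0, 0, 0, 1, -6, -0, 0, 0, 1, -6, -0, 0, 0]
[1, -6, -0, 0, 0, 1, -6, -0, 0, 0, 1, -6, -0, 0, 0, 1, -6, -0, 0, 0, 1, -6, -0, 0, 0]
[1, -6, -0, 0, 0, 1, -7, -0, 0, 0, 1, 0, 0, 0, 0, 1, 0, 0, 0, 0, 1, 0, 0, 0, 0]
end [  0.3663   0.2562   0.0683 125.7164]
```

>>> play_rows --deltas '[1,2,15,41,4.9,1,4,14,40,4.9,1,0,0,10,0,1,0,0,0,0,1,0,0,0,0]'

```text
time: 5.15
eef_pos: [0.3347, 0.3011, 0.1421]
eef_rot: [3.139, 0.0, 2.196]
contact_force: [-0.0, -0.2, 1.1]
width: 0.0853
grip_force: 0.0
```

Run:
```python
from h import *
d=np.radians(A-70); d=np.array([np.cos(d),np.sin(d)]); c=np.array([.382,.234])
g=S(-.079,0)-.059*d; a=c-.082*d
s=robot.observe(); print(s['eef_pos'],np.degrees(s['eef_rot']),a,s['contact_force'])
rows([(*a,.068,A+110,20),(*g,.068,A+110,6)])
```

```text
[0.3347 0.3011 0.1421] [179.8724   0.0037 125.8058] [0.3341 0.3006] [-0.0188 -0.1713  1.1075]
[1, -0, -0, 19, 0, 1, -0, -0, 18, 0.1, 1, -0, -1, 19, -0, 1, -0, 0, 18, 0, 1, -6, 0, 0, 0]
[1, -6, 0, 0, 0, 1, -6, 0, 0, 0, 1, -6, 0, 0, 0, 1, -6, 0, 0, 0, 1, -6, 0, 0, 0]
[1, -6, 0, 0, 0, 1, -6, 0, 0, 0, 1, -6, 0, 0, 0, 1, 0, 0, 0, 0, 1, 0, 0, 0, 0]
end [  0.3654   0.2566   0.0681 125.7058]
```

Position is accurate. Going down and starting to push.

>>> play_rows --deltas '[1,0,0,19,0,1,0,0,18,0,1,0,0,19,0,1,0,0,18,0,1,-6,0,0,0]'

```text
time: 5.65
eef_pos: [0.3374, 0.2957, 0.0663]
eef_rot: [-3.141, 0.0, 2.196]
contact_force: [0.1, -0.2, 0.5]
width: 0.085
grip_force: 0.0
```

>>> play_rows --deltas '[1,-6,0,0,0,1,-6,0,0,0,1,-6,0,0,0,1,-6,0,0,0,1,-6,0,0,0]'

```text
time: 6.15
eef_pos: [0.3553, 0.2722, 0.0672]
eef_rot: [3.14, -0.002, 2.194]
contact_force: [-3.9, 5.2, 2.6]
width: 0.0855
grip_force: 3.3
```

>>> play_rows --deltas '[1,-6,0,0,0,1,-6,0,0,0,1,-6,0,0,0,1,0,0,0,0,1,0,0,0,0]'

```text
time: 6.65
eef_pos: [0.3663, 0.257, 0.067]
eef_rot: [3.14, 0.0, 2.194]
contact_force: [-0.8, 1.6, 2.5]
width: 0.0853
grip_force: 1.7
```

Run:
```python
from h import *
s=robot.observe(); print(s['time'],s['eef_pos'],s['contact_force'])
im=save('scene','s2')
for c in('scene','side'):
  im=robot.get_image(c); r=cup(im,np.array([.40,.21])); print(r,inS(r[0]))
  print([(q['centre'],q['p'],inS(q['centre'])) for q in robot.mark_of(c,'cup_mid')])
```

```text
6.65 [0.3663 0.257  0.067 ] [-0.7693  1.569   2.4933]
(array([0.4014, 0.2117]), 383, array([0.3628, 0.2324]), np.float64(0.41271036470127764)) [-77.2545   2.7229]
[([0.3945, 0.2116, 0.0751], 0.6, array([-83.9198,   4.4757]))]
(array([0.3941, 0.208 ]), 461, array([0.3845, 0.2491]), np.float64(0.4116055331707297)) [-85.2419   1.1034]
[([0.3969, 0.2161, 0.0818], 0.7, array([-80.3916,   8.1584]))]
```

Run:
```python
from h import *
c=S(-.079,.002); w=[]
for r,ph in((.072,-70),(.09,-60),(.092,-45),(.092,-30),(.092,-15),(.092,0),(.092,0)):
    d=np.radians(A+ph); w.append((*(c-r*np.array([np.cos(d),np.sin(d)])),.067,A+180+ph,25))
d=S(-.150,0); w.append((*d,.067,A+180,10))
rows(w)
```

```text
[1, 14, 0, -1, 0, 1, 9, -8, 0, -5, 1, 9, -7, 0, -5, 1, -1, -12, 0, -7.5, 1, 1, -11, 0, -7.5]
[1, -2, -12, 0, -7.5, 1, 0, -12, 0, -7.5, 1, -1, -12, 0, -7.5, 1, -0, -12, 0, -7.5, 1, -2, -12, 0, -7.5]
[1, 0, -12, 0, -7.5, 1, 0, 0, 0, 0, 1, -10, -1, 0, 0, 1, -11, -1, 0, 0, 1, 0, 0, 0, 0]
end [  0.3325   0.1894   0.0675 195.7306]
```

>>> play_rows --deltas '[1,14,0,0,0,1,9,-8,0,-5,1,9,-7,0,-5,1,-1,-12,0,-7.5,1,1,-11,0,-7.5]'

```text
time: 7.4
eef_pos: [0.3188, 0.2552, 0.0656]
eef_rot: [-3.14, -0.0, 2.637]
contact_force: [-0.2, -0.0, 0.9]
width: 0.0857
grip_force: 0.0
```

>>> play_rows --deltas '[1,-2,-12,0,-7.5,1,0,-12,0,-7.5,1,-1,-12,0,-7.5,1,0,-12,0,-7.5,1,-2,-12,0,-7.5]'

```text
time: 7.9
eef_pos: [0.3091, 0.1966, 0.0657]
eef_rot: [-3.141, -0.001, -2.992]
contact_force: [0.6, 0.0, 0.9]
width: 0.085
grip_force: 0.0
```

>>> play_rows --deltas '[1,0,-12,0,-7.5,1,0,0,0,0,1,0,0,0,0,1,0,0,0,0,1,0,0,0,0]'

```text
time: 8.4
eef_pos: [0.3113, 0.1858, 0.0662]
eef_rot: [-3.141, -0.0, -2.868]
contact_force: [0.3, 0.1, 0.2]
width: 0.0854
grip_force: 0.0
```

Run:
```python
from h import *
s=robot.observe(); print(s['time'],s['eef_pos'],np.degrees(s['eef_rot'][2]),inS(s['eef_pos']),s['contact_force'])
save('wrist','w3')
for c in('scene','side','wrist'):
  im=robot.get_image(c); r=cup(im,np.array([.40,.21])); print(r[0],r[1],inS(r[0]))
  for n in('lip','stand','deck','cup_mid'): print(n,[(q['p'],inS(q['centre'])) for q in robot.mark_of(c,n)])
rows([(*S(-.145,0),.067,A+180,8),(*S(-.120,0),.068,A+180,5),(*S(-.0,0),.076,A+180,5)],q=.5)
```

```text
8.4 [0.3113 0.1858 0.0662] -164.34001645745542 [-170.9549    2.1741] [0.308  0.0645 0.2102]
[0.4017 0.2115] 489 [-76.9854   2.4302]
lip [(0.93, array([57.924 ,  3.5585]))]
stand [(0.86, array([-5.3156, -0.064 ]))]
deck [(0.81, array([166.394 ,   1.4269]))]
cup_mid [(0.68, array([163.7605, 289.175 ])), (0.57, array([-86.1313,   7.6942]))]
[0.3942 0.2074] 497 [-85.3898   0.4835]
lip [(0.74, array([61.9163,  1.5014]))]
stand [(0.79, array([-1.2666,  0.6676]))]
deck [(0.78, array([169.9169,  -0.0827]))]
cup_mid [(0.74, array([-80.8818,   7.1535]))]
[0.401  0.2163] 13137 [-76.3942   7.2417]
lip []
stand []
deck []
cup_mid []
[1, -6.5, -0.5, -0, 0, 1, -6.5, -0.5, -0.5, 0, 1, -6.5, -0.5, -0, 0, 1, -6.5, -0.5, -0, 0, 1, -5, 0, -0, 0]
[1, -5, 0, -0.5, 0, 1, -5, 0, -0, 0, 1, -5, 0, -0.5, 0, 1, -5, 0, -0, 0, 1, -5, 0, -0.5, 0]
[1, -5, 0, -0, 0, 1, -5, 0, -0.5, 0, 1, -5, 0, -0.5, 0, 1, -5, 0, -0, 0, 1, -5, 0, -0.5, 0]
[1, -5, 0, -0.5, 0, 1, -5, 0, -0, 0, 1, -5, 0, -0.5, 0, 1, -5, 0, -0.5, 0, 1, -5, 0, -0.5, 0]
[1, -5, 0, -0, 0, 1, -5, 0, -0.5, 0, 1, -5, 0, -0.5, 0, 1, -5, 0, -0, 0, 1, -5, 0, -0.5, 0]
[1, -5, 0, -0.5, 0, 1, -5, 0, -0, 0, 1, -5, 0, -0.5, 0, 1, -5, 0, -0.5, 0, 1, -5, 0, -0, 0]
[1, -5, 0, -0.5, 0, 1, -5, 0, -0.5, 0, 1, -5, 0, -0, 0, 1, 0, 0, 0, 0, 1, 0, 0, 0, 0]
end [   0.4766    0.2299    0.0758 -164.2839]h.py:18: RuntimeWarning: Mean of empty slice.
  T=P[P[:,2]>.118]; return f.x,len(W),T[:,:2].mean(0),P[:,2].max()
  ret = um.true_divide(
```

View pics/w3.png

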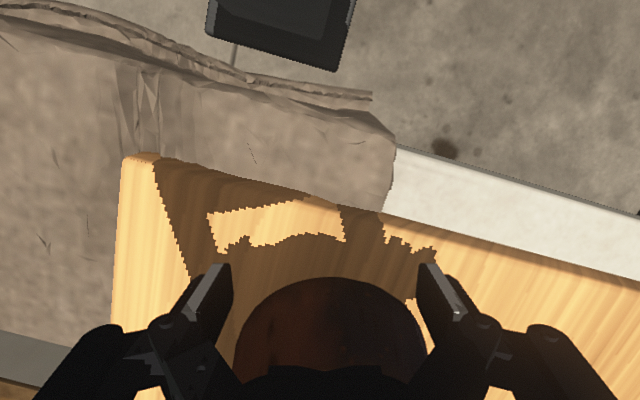

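The wrist view shows the cup (about 330,330 px) centred between the finger pads, so I'll start pushing along the stand.

>>> play_rows --deltas '[1,-6.5,-0.5,0,0,1,-6.5,-0.5,-0.5,0,1,-6.5,0,0,0,1,-6.5,0,0,0,1,-5,0,0,0]'

```text
time: 9.7
eef_pos: [0.3422, 0.1931, 0.0667]
eef_rot: [-3.142, -0.0, -2.867]
contact_force: [-2.2, -0.0, 0.1]
width: 0.0858
grip_force: 1.1
```

>>> play_rows --deltas '[1,-5,0,-0.5,0,1,-5,0,0,0,1,-5,0,-0.5,0,1,-5,0,0,0,1,-5,0,-0.5,0]'

```text
time: 10.2
eef_pos: [0.3656, 0.1995, 0.0679]
eef_rot: [-3.141, -0.002, -2.867]
contact_force: [-3.8, -1.7, -1.5]
width: 0.0855
grip_force: 2.2
```

>>> play_rows --deltas '[1,-5,0,0,0,1,-5,0,-0.5,0,1,-5,0,-0.5,0,1,-5,0,0,0,1,-5,0,-0.5,0]'

```text
time: 10.7
eef_pos: [0.39, 0.2065, 0.0697]
eef_rot: [-3.141, -0.0, -2.867]
contact_force: [-4.5, -1.2, -1.3]
width: 0.0854
grip_force: 2.1
```

```bash
cat >> h.py <<'E'
def st(c0=None):
    s=robot.observe(); a=inS(s['eef_pos']); f=np.array(s['contact_force'])
    print('t',s['time'],'tool',a,'z',s['eef_pos'][2],'rot',np.degrees(s['eef_rot']),'F along',f[:2]@u,'lat',f[:2]@nn,'z',f[2])
    for c in('scene','side'):
        im=robot.get_image(c); P=world(im)[im['z_map']>0]; g=S((a[0]+59)/1000,a[1]/1000)
        r=cup(im,g); print(c,r[1],'cup',inS(r[0]),'mark',[(round(q['p'],2),inS(q['centre'])) for q in robot.mark_of(c,'cup_mid')[:2]])
E
python3 - <<'E' 2>/dev/null
from h import *
st()
E
```

```text
t 10.7 tool [-89.5911   0.7904] z 0.06968888732484738 rot [-179.9899   -0.017  -164.2885] F along -4.6552028189724215 lat 0.0754213985539649 z -1.3384999628919625
scene 448 cup [-33.1261  -2.4831] mark [(0.85, array([-39.6552,  -0.2797]))]
side 436 cup [-38.0069  -4.4477] mark [(0.86, array([-33.1999,   3.0995]))]
```

>>> play_rows --deltas '[1,-5,0,-0.5,0,1,-5,0,0,0,1,-5,0,-0.5,0,1,-5,0,-0.5,0,1,-5,0,-0.5,0]'

```text
time: 11.4
eef_pos: [0.4142, 0.2133, 0.0718]
eef_rot: [-3.141, -0.0, -2.867]
contact_force: [-4.3, -1.2, -1.4]
width: 0.0854
grip_force: 2.4
```

>>> play_rows --deltas '[1,-5,0,0,0,1,-5,0,-0.5,0,1,-5,0,-0.5,0,1,-5,0,0,0,1,-5,0,-0.5,0]'

```text
time: 11.9
eef_pos: [0.4382, 0.2201, 0.0733]
eef_rot: [-3.141, -0.0, -2.867]
contact_force: [-3.3, -0.1, -0.2]
width: 0.0859
grip_force: 2.5
```

>>> play_rows --deltas '[1,-5,0,-0.5,0,1,-5,0,-0.5,0,1,-5,0,-0.5,0,1,-5,0,-0.5,0,1,-5,0,-0.5,0]'

```text
time: 12.4
eef_pos: [0.4623, 0.227, 0.0766]
eef_rot: [3.142, 0.0, -2.867]
contact_force: [-7.1, -3.6, 6.0]
width: 0.0856
grip_force: 4.4
```

```bash
python3 - <<'E' 2>/dev/null
from h import *
st(); save('side','s4')
E
```

```text
t 12.4 tool [-14.4875   0.9587] z 0.07656634424002662 rot [ 179.9988    0.0036 -164.2776] F along -7.868696820549378 lat -1.5713671879570608 z 5.983125101543799
scene 501 cup [41.8953 -1.523 ] mark [(0.61, array([34.0684,  2.5772]))]
side 449 cup [36.5335 -3.8364] mark [(0.86, array([37.5825, -0.0725]))]
```

View pics/s4.png

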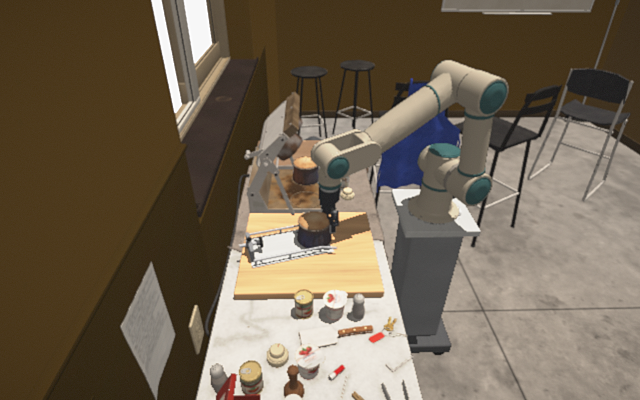

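The side view shows the cup (315,228 px) on the ramp between the wires, upright apart from a slight tilt, with the gripper behind it. I'll continue over the lip.

>>> play_rows --deltas '[1,-4,0,-0.5,0,1,-4,0,0,0,1,-4,0,-0.5,0,1,-4,0,0,0,1,-4,0,0,0]'

```text
time: 13.15
eef_pos: [0.4812, 0.2324, 0.0783]
eef_rot: [3.141, -0.0, -2.867]
contact_force: [-12.0, -3.8, 14.6]
width: 0.0854
grip_force: 8.3
```

>>> play_rows --deltas '[1,-4,0,0,0,1,-4,0,0,0,1,-4,0,0,0,1,-4,0,0,0,1,-4,0,0,0]'

```text
time: 13.65
eef_pos: [0.5007, 0.2379, 0.0779]
eef_rot: [3.141, 0.001, -2.867]
contact_force: [-7.8, -1.5, 6.1]
width: 0.0857
grip_force: 7.6
```

```bash
python3 - <<'E' 2>/dev/null
from h import *
st()
E
```

```text
t 13.65 tool [25.3938  1.0725] z 0.07792867667860803 rot [ 179.9864    0.0325 -164.2714] F along -7.869384336543551 lat 0.66614493191151 z 6.078921032172786
scene 529 cup [79.8812 -1.1804] mark [(0.7, array([72.2046,  1.518 ]))]
side 419 cup [74.5509 -3.3183] mark [(0.97, array([80.5733,  3.944 ]))]
```

>>> play_rows --deltas '[1,-3,0,0,0,1,-3,0,0,0,1,-3,0,0,0,1,-3,0,0,0,1,-3,0,0,0]'

```text
time: 14.35
eef_pos: [0.5149, 0.2418, 0.077]
eef_rot: [-3.142, -0.0, -2.867]
contact_force: [-5.4, -1.2, 2.4]
width: 0.0854
grip_force: 6.3
```

>>> play_rows --deltas '[1,-3,0,0,0,1,-3,0,0,0,1,-3,0,0,0,1,-2,0,0,0,1,-2,0,0,0]'

```text
time: 14.85
eef_pos: [0.5274, 0.2452, 0.0765]
eef_rot: [-3.141, -0.0, -2.867]
contact_force: [-3.4, -0.6, -1.0]
width: 0.0854
grip_force: 5.1
```

```bash
python3 - <<'E' 2>/dev/null
from h import *
st()
E
```

```text
t 14.85 tool [53.1336  0.8785] z 0.07646251952801983 rot [-179.992    -0.0235 -164.2809] F along -3.4735873904559296 lat 0.3488320163942744 z -1.0356952437986569
scene 517 cup [108.5799  -1.3794] mark [(0.63, array([100.5094,   2.8068]))]
side 419 cup [103.0689  -4.172 ] mark [(0.73, array([105.8401,   2.5549]))]
```

>>> play_rows --deltas '[1,-2,0,0,0,1,-2,0,0,0,1,-2,0,0,0,1,-2,0,0,0,1,-2,0,0,0]'

```text
time: 15.55
eef_pos: [0.5372, 0.248, 0.0767]
eef_rot: [-3.142, -0.0, -2.867]
contact_force: [-2.3, -0.6, -2.6]
width: 0.0851
grip_force: 3.6
```

>>> play_rows --deltas '[1,-2,0,0,0,1,-2,0,0,0,1,-2,0,0,0,1,-1,0,0,0,1,-1,0,0,0]'

```text
time: 16.05
eef_pos: [0.5447, 0.2501, 0.0767]
eef_rot: [-3.142, -0.0, -2.867]
contact_force: [-3.2, -1.5, -2.4]
width: 0.0854
grip_force: 3.6
```

>>> play_rows --deltas '[1,-1,0,0,0,1,-1,0,0,0,1,-1,0,0,0,1,-1,0,0,0,1,-1,0,0,0]'

```text
time: 16.55
eef_pos: [0.5496, 0.2515, 0.0768]
eef_rot: [-3.142, 0.0, -2.867]
contact_force: [-2.9, -1.2, -1.9]
width: 0.0853
grip_force: 3.6
```

```bash
python3 - <<'E' 2>/dev/null
from h import *
st()
E
```

```text
t 16.55 tool [76.1623  0.9095] z 0.0767617202955084 rot [-179.9959    0.0001 -164.28  ] F along -3.1594501890536755 lat -0.35139668549097847 z -1.8569823181287501
scene 509 cup [132.0637  -1.1331] mark [(0.95, array([125.9593,   3.5477]))]
side 422 cup [125.8425  -3.9464] mark [(0.56, array([128.607 ,   1.1415])), (0.16, array([  5.9666, 351.6031]))]
```

```bash
python3 - <<'E' 2>/dev/null
from h import *
for c in('scene','side'):
    im=save(c,'b_'+c); P=world(im); Q=(P[...,:2]-O)@np.stack([u,nn],1)*1000; m=(im['z_map']>0)&(abs(Q[...,1])<24)&(P[...,2]>.05)&(P[...,2]<.1)&(Q[...,0]>190)&(Q[...,0]<300)
    print(c,np.histogram(Q[...,0][m],np.arange(190,300,4)))
    v,uu=np.where(m); y0,x0=max(int(v.mean())-35,0),max(int(uu.mean())-50,0); print(x0,y0)
    globals()[c]=cv2.resize(im['color'][y0:y0+70,x0:x0+100],(700,490),interpolation=cv2.INTER_CUBIC)[:,:,::-1]
cv2.imwrite('pics/bump.png',cv2.resize(np.vstack([scene,side]),(430,600)))
E
```

```text
scene (array([ 0,  0,  0,  0,  0,  0,  0,  0,  0,  1, 39, 18, 12,  1,  5,  6,  5,
        2,  5, 22, 50, 15, 11,  6,  3,  2,  4]), array([190, 194, 198, 202, 206, 210, 214, 218, 222, 226, 230, 234, 238,
       242, 246, 250, 254, 258, 262, 266, 270, 274, 278, 282, 286, 290,
       294, 298]))
199 167
side (array([ 0,  0,  0,  0,  0,  0,  0,  0,  0,  5, 15, 13,  9,  6,  7,  4,  5,
        4,  3,  8,  9,  9, 17,  7,  7,  4,  6]), array([190, 194, 198, 202, 206, 210, 214, 218, 222, 226, 230, 234, 238,
       242, 246, 250, 254, 258, 262, 266, 270, 274, 278, 282, 286, 290,
       294, 298]))
203 206
```

View pics/bump.png

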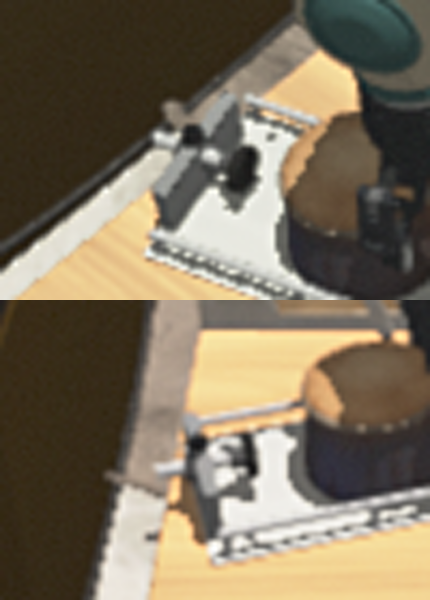

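The crop shows a clear gap between the cup and the bumper disc. The disc's front is at about x = 230 mm (plate at 270, as stated), so contact should come near axis x ≈ 166 mm and the hard end near 172 mm.

>>> play_rows --deltas '[1,-2,0,0,0,1,-2,0,0,0,1,-2,0,0,0,1,-2,0,0,0,1,-2,0,0,0]'

```text
time: 17.35
eef_pos: [0.5593, 0.2542, 0.0768]
eef_rot: [-3.141, -0.0, -2.867]
contact_force: [-3.0, -0.2, -3.3]
width: 0.0854
grip_force: 3.3
```

>>> play_rows --deltas '[1,-2,0,0,0,1,-2,0,0,0,1,-2,0,0,0,1,-2,0,0,0,1,-2,0,0,0]'

```text
time: 17.85
eef_pos: [0.5689, 0.2569, 0.0767]
eef_rot: [-3.141, -0.0, -2.867]
contact_force: [-3.1, -1.4, -1.5]
width: 0.0853
grip_force: 3.3
```

>>> play_rows --deltas '[1,-1,0,0,0,1,-1,0,0,0,1,-1,0,0,0,1,-1,0,0,0,1,-1,0,0,0]'

```text
time: 18.35
eef_pos: [0.5736, 0.2583, 0.0768]
eef_rot: [-3.142, 0.0, -2.867]
contact_force: [-2.8, -0.9, -2.0]
width: 0.0852
grip_force: 3.3
```

```bash
python3 - <<'E' 2>/dev/null
from h import *
st()
E
```

```text
t 18.35 tool [101.1585   0.9174] z 0.07678027434118656 rot [-179.9948    0.0001 -164.2803] F along -2.9593838530309 lat -0.07638648095033995 z -2.0149366637384847
scene 560 cup [157.8709  -0.5386] mark [(0.63, array([149.091 ,  -2.8504]))]
side 451 cup [151.9231  -4.0383] mark [(0.75, array([154.2344,   2.1441])), (0.45, array([158.6551, 291.3371]))]
```

Now slow 0.5 mm rows, watching the force.

>>> play_rows --deltas '[1,-0.7,0,0,0,1,-0.7,0,0,0,1,-0.7,0,0,0,1,-0.7,0,0,0,1,-0.7,0,0,0]'

```text
time: 19.05
eef_pos: [0.577, 0.2592, 0.0768]
eef_rot: [-3.142, -0.0, -2.867]
contact_force: [-2.5, -0.9, -1.6]
width: 0.0854
grip_force: 3.3
```

>>> play_rows --deltas '[1,-0.5,0,0,0,1,-0.5,0,0,0,1,-0.5,0,0,0,1,-0.5,0,0,0,1,-0.5,0,0,0]'

```text
time: 19.55
eef_pos: [0.5794, 0.2599, 0.0768]
eef_rot: [-3.141, 0.0, -2.867]
contact_force: [-3.6, -1.2, -2.2]
width: 0.0853
grip_force: 3.3
```

>>> play_rows --deltas '[1,-0.5,0,0,0,1,-0.5,0,0,0,1,-0.5,0,0,0,1,-0.5,0,0,0,1,-0.5,0,0,0]'

```text
time: 20.05
eef_pos: [0.5818, 0.2605, 0.0768]
eef_rot: [-3.142, -0.0, -2.867]
contact_force: [-2.7, -0.4, -1.3]
width: 0.0851
grip_force: 3.3
```

>>> play_rows --deltas '[1,-0.5,0,0,0,1,-0.5,0,0,0,1,-0.5,0,0,0,1,-0.5,0,0,0,1,-0.5,0,0,0]'

```text
time: 20.55
eef_pos: [0.5842, 0.2612, 0.0767]
eef_rot: [-3.141, -0.0, -2.867]
contact_force: [-3.5, -1.1, -2.6]
width: 0.0853
grip_force: 3.3
```

>>> play_rows --deltas '[1,-0.5,0,0,0,1,-0.5,0,0,0,1,-0.5,0,0,0,1,-0.5,0,0,0,1,-0.5,0,0,0]'

```text
time: 21.05
eef_pos: [0.5866, 0.2619, 0.0768]
eef_rot: [-3.142, 0.0, -2.867]
contact_force: [-3.2, -1.2, -2.1]
width: 0.0852
grip_force: 3.3
```

>>> play_rows --deltas '[1,-0.5,0,0,0,1,-0.5,0,0,0,1,-0.5,0,0,0,1,-0.5,0,0,0,1,0,0,0,0]'

```text
time: 21.55
eef_pos: [0.5886, 0.2625, 0.0768]
eef_rot: [-3.142, 0.0, -2.867]
contact_force: [-3.8, -0.8, -2.8]
width: 0.0857
grip_force: 3.1
```

>>> play_rows --deltas '[1,-0.5,0,0,0,1,-0.5,0,0,0,1,-0.5,0,0,0,1,-0.5,0,0,0,1,0,0,0,0]'

```text
time: 22.05
eef_pos: [0.5905, 0.263, 0.0768]
eef_rot: [-3.142, 0.0, -2.867]
contact_force: [-2.0, -0.4, -1.5]
width: 0.0854
grip_force: 3.3
```

>>> play_rows --deltas '[1,-0.5,0,0,0,1,-0.5,0,0,0,1,-0.5,0,0,0,1,-0.5,0,0,0,1,-0.5,0,0,0]'

```text
time: 22.55
eef_pos: [0.5928, 0.2636, 0.0768]
eef_rot: [-3.141, -0.0, -2.867]
contact_force: [-4.2, -1.5, -1.7]
width: 0.0852
grip_force: 3.8
```

```bash
python3 - <<'E' 2>/dev/null
from h import *
st()
for c in('scene','side'):
    im=robot.get_image(c); P=world(im); Q=(P[...,:2]-O)@np.stack([u,nn],1)*1000; m=(im['z_map']>0)&(abs(Q[...,1])<24)&(P[...,2]>.05)&(P[...,2]<.1)&(Q[...,0]>218)&(Q[...,0]<300)
    print(c,np.histogram(Q[...,0][m],np.arange(218,300,4))[0])
    y0,x0=dict(scene=(167,199),side=(206,203))[c]
    globals()[c]=cv2.resize(im['color'][y0:y0+70,x0:x0+100],(700,490),interpolation=cv2.INTER_CUBIC)[:,:,::-1]
cv2.imwrite('pics/bump2.png',cv2.resize(np.vstack([scene,side]),(430,600)))
E
```

```text
t 22.55 tool [121.069    0.8903] z 0.07675030139795277 rot [-179.9932   -0.0124 -164.2825] F along -4.477404022516239 lat -0.25067215068614446 z -1.7467824060439345
scene 533 cup [177.5535  -0.9304] mark [(0.56, array([168.7102,   2.6457]))]
side 479 cup [172.4578  -3.9044] mark [(0.97, array([172.9247,   3.2269]))]
scene [ 0  0  0  0  0  4  3  3  2  3  3  7 25 47 19  9  8  4  3  3]
side [ 0  5 16 15 14 14 10  6  2  5  4  3  6  8  8 17  7  5  5  5]
```

View pics/bump2.png

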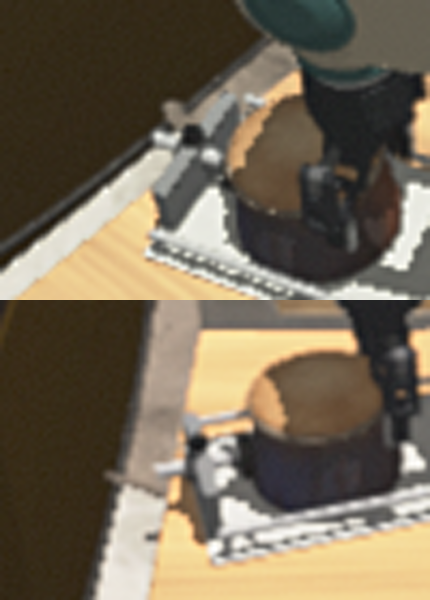

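The crops show the cup meeting the bumper disc, and the force is starting to rise. I'll continue gently.

>>> play_rows --deltas '[1,-0.4,0,0,0,1,-0.4,0,0,0,1,-0.4,0,0,0,1,-0.4,0,0,0,1,0,0,0,0]'

```text
time: 23.35
eef_pos: [0.5944, 0.2641, 0.0768]
eef_rot: [-3.142, 0.0, -2.867]
contact_force: [-3.7, -0.9, -1.7]
width: 0.0855
grip_force: 3.8
```

>>> play_rows --deltas '[1,-0.4,0,0,0,1,-0.4,0,0,0,1,-0.4,0,0,0,1,-0.4,0,0,0,1,0,0,0,0]'

```text
time: 23.85
eef_pos: [0.5951, 0.2644, 0.0767]
eef_rot: [-3.141, -0.003, -2.867]
contact_force: [-9.8, -2.9, 1.1]
width: 0.0851
grip_force: 6.1
```

>>> play_rows --deltas '[1,-0.2,0,0,0,1,0,0,0,0,1,0,0,0,0,1,0,0,0,0,1,0,0,0,0]'

```text
time: 24.35
eef_pos: [0.5951, 0.2644, 0.0767]
eef_rot: [-3.141, -0.003, -2.867]
contact_force: [-11.1, -2.8, 1.7]
width: 0.0851
grip_force: 6.5
```

That is a hard end: the force rose by 1 N with no movement. Backing off slowly.

>>> play_rows --deltas '[1,0.5,0,0,0,1,0.5,0,0,0,1,1,0,0,0,1,2,0,0,0,1,4,0,0,0]'

```text
time: 24.85
eef_pos: [0.5892, 0.2626, 0.0774]
eef_rot: [-3.142, 0.003, -2.867]
contact_force: [0.7, -0.3, 0.1]
width: 0.0859
grip_force: 0.0
```

>>> play_rows --deltas '[1,10,0,0,0,1,15,0,0,0,1,15,0,0,0,1,15,0,0,0,1,0,0,0,0]'

```text
time: 25.35
eef_pos: [0.5351, 0.2475, 0.0778]
eef_rot: [3.142, 0.002, -2.867]
contact_force: [-0.2, 0.5, 0.7]
width: 0.0851
grip_force: 0.0
```

>>> play_rows --deltas '[1,10,0,-20,0,1,0,0,-30,0,1,0,0,-30,0,1,0,0,-10,0,1,0,0,0,0]'

```text
time: 25.85
eef_pos: [0.5272, 0.2452, 0.1688]
eef_rot: [3.141, 0.005, -2.867]
contact_force: [-0.2, 0.1, -0.2]
width: 0.0856
grip_force: 0.0
```

```bash
python3 - <<'E' 2>/dev/null
from h import *
s=robot.observe(); print(s['time'],s['eef_pos'],s['contact_force'])
for c in('scene','side'):
    im=robot.get_image(c); r=cup(im,S(.180,0)); print(c,inS(r[0]))
    y0,x0=dict(scene=(155,189),side=(196,193))[c]
    globals()[c]=cv2.resize(im['color'][y0:y0+90,x0:x0+160],(640,300),interpolation=cv2.INTER_CUBIC)[:,:,::-1]
cv2.imwrite('pics/fin.png',np.vstack([scene,side]))
E
```

```text
25.85 [0.5272 0.2452 0.1688] [-0.1716  0.0865 -0.217 ]
scene [178.9078  -1.1164]
side [173.5692  -4.5842]
```

View pics/fin.png

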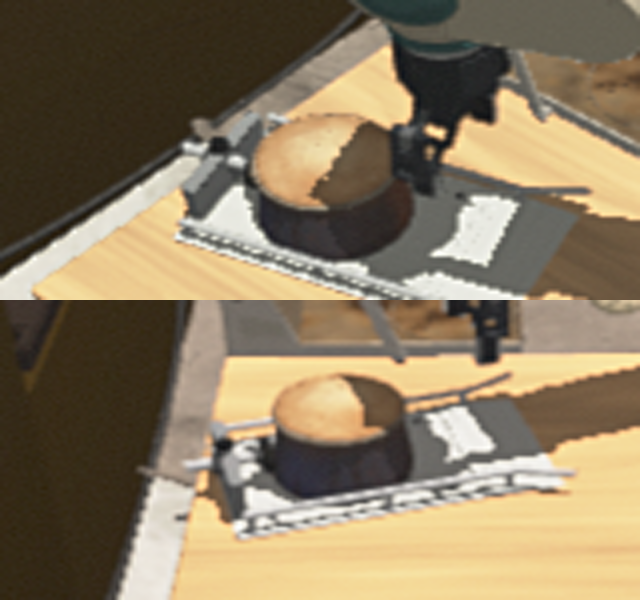

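The cup stands upright on the deck behind the lip and against the bumper, and the gripper is clear, so I'll hand in.

```bash
python3 -c "
from rig import robot
print(robot.job_done())"
```

```text
the job is handed in; nothing more can be done
None
```

The cup is parked upright on the stand's deck, behind the lip, with the bumper pressed to its hard end at about 11 N of total push. The gripper is clear, and the job was handed in at about 26 s of the 72 s allowed; no verdict came back.

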